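# Set out a slide tray on the light box and dim it to the mark

## Task

Lift the top slide tray off the stack, keeping it level and leaving the rest of the stack where it is, and set it down (do not drop it) in the middle of the light box's bright window, lined up with the window's long side. Then slide the big block-shaped dimmer grip up its track until the white line on it stands level with the tip of the steel arrow lying beside the track; do not let it run on more than a few millimetres past the arrow, too much light bleaches the stain. Leave the small round colour slider as it is, and do not knock the bottles and round dishes near the stack.

Things in the scene. Friction and masses are not known exactly. Their poses are not given: they have to be found in the camera images.
- lightbox: Fixed off-white box, 240 mm (x) by 320 mm (y), flat top 40 mm above the table. Origin at the centre of its underside; z up. It may be turned on the table. Near its +x side it carries the bright window, along its -x (robot) side the dimmer track, beyond the window's +y end the small colour slider.
- window (a point): Centre of the bright white window, flush with the top of the light box: 100 mm (x) by 140 mm (y, its long side). Axes as lightbox. It lies at (+55, -20, 40) mm in the light box's frame.
- dimmer (a joint): Position of the dimmer grip along its straight track, in m: 0 at the track's -y end (dim), growing to 0.14 towards the light box's +y (bright). Starts between 0 and 0.035, always below the arrow. About 2 N of dry friction plus slight drag; it stays where it is left and does not turn.
- dimmer_line (a point): Centre of the white line across the top of the dimmer grip, 39 mm above the top of the light box. The grip is a black block 28 mm across the track (light box x) by 20 mm along the track (light box y); the block spans 13 to 39 mm above the top of the light box, on a thin 10 by 6 mm stem. The line runs across the track (along light box x).  Axes as lightbox.
- index: Flat fixed dark steel arrow, 33 by 18 mm, 3 mm thick, on top of the light box between dimmer track and window. Origin at its tip, which points to -x, 20 mm to the +x side of the track's middle; axes as lightbox, so y runs along the track. The dimmer is set when dimmer_line has y = 0 in this frame. Its place varies: 65 to 125 mm of dimmer travel.
- colour (a joint): Position of the small colour slider (its track runs along light box x), m; to be left as it is.
- colour_top (a point): Top of the small round colour slider knob, 16 mm diameter, 25 mm above the top of the light box, beyond the +y end of the window (122 mm to +y of the light box's middle).
- tray_top: Top of three stacked open aluminium trays holding fixed glass slides: 60 (x) by 104 (y, long) by 31 mm high, 0.16 kg +-30 %, alike either way round. Origin: centre of its foot's underside, z up. The 48 x 92 x 5 mm foot sits in the mouth of the tray below; upright sides span 5 to 31 mm above the origin, flush with the lower tray's, so grip them with fingertips no lower than 5 mm above the origin.
- tray_mid: Tray below it, the same shape; a thin dark line marks the seam between trays. Stays in the stack.
- tray_low: Lowest tray, the same shape, on a 6 mm thick dark rubber pad that lies left of the light box; the pad's place is swapped with that of the round dishes' pad from run to run.
- dish0: Lowest of three closed round glass dishes, 90 mm diameter, 18 mm high, stacked on another 6 mm rubber pad. Bystander. Origin under its centre.
- dish1: Middle round dish. Bystander.
- dish2: Top round dish, top at 60 mm. Bystander.
- dropper: White dropper bottle, 34 mm diameter, 85 mm high, between light box and stacks. Bystander. Origin under its centre.
- amber1: Brown glass bottle, 42 mm diameter, 95 mm high, between light box and stacks, nearer the robot than the dropper bottle. Bystander. (A like bottle far beyond the light box plays no part.)

How it is judged:
By the outcome, as a careful person would: the job done as asked, in the order asked, and still so for the second after the job is handed in, with the robot touching nothing.
It also fails if it takes over 58 s, if anything falls off the work surface, if the arm or the gripper's body presses on something with over 40 N, if the wrist force passes 120 N, or if a joint passes its speed limit or range.

## Robot

A 6-joint arm with a two-finger parallel gripper is mounted at the origin on the work surface. World frame = base frame: x ahead of the robot, y to its left, z up, the work surface at z = 0. Lengths are in mm, angles in rad, forces in N, time in s.
With the tool pointing down it reaches from about 300 to 775 mm from the base axis. Payload 14.6 kg.
Tool frame: the origin (TCP) lies midway between the tips of the shut fingers; the grasp point (between the pads) lies grasp_offset behind it (grasp_offset is the distance from the TCP to the grasp point, in mm); z points along the fingers, y is the line along which they close (so a half turn about z gives the same grasp; the last joint's range is limited). The gripper opens to 94 mm and grips with 3 to 60 N. Pads are 16 mm wide; open, the fingers measure 119 mm over their backs; the gripper's body (75 mm by 177 mm) begins 78 mm behind the grasp point.
Start: joints at [1.248, 0.3, 1.521, -0, 1.321, -0.067], TCP at [139.158, 532.094, 205.446] pointing down, gripper open.
Joint ranges: [-3.03, 3.03], [-0.79, 2.21], [0.23, 2.52], [-1.04, 4.18], [0, 3.07], [-2.55, 2.55]. Speed limits (rad/s): [2.22, 2.22, 2.57, 3.14, 3.14, 3.14].

## Interface

Orientations are given as [roll, pitch, yaw] about the fixed x, y, z axes, in that order (R = Rz(yaw) Ry(pitch) Rx(roll)).
In Python, from cell import * gives the robot as it stands. The module is installed in compiled form; this text tells all that it offers.
- The arm moves only by the shell command python3 -m jog 'ROWS' [FORCE]. ROWS is JSON, a list of rows, each a list of 3 entries, a list of its own where there are three numbers: the finger opening in mm, from 0 to 94, then the shift along the tool's x, y, z in units of 50 mm (1.0 is 50 mm), then the turn about the tool's z in units of 180 degrees (1.0 is 180 degrees). In form: [[fingers, [dx, dy, dz], twist], ...]. A call has 1 to 20 rows; each row shifts and turns the commanded pose from where the row before left it, along the tool's axes as they then stand; what a row does not reach is not made up. A row lasts 1/10 s, in which the tool goes at most 50 mm and 8.59 degrees, less where a joint would pass 70% of its speed; a pose out of reach is approached as far as the arm can. A call with a number of a shift or a turn outside -1 to 1 is refused whole. A call with a gripper value outside its range is refused whole. The fingers move at their own pace and stop on an object; FORCE is the grip in N (left out, the last holds). Time passes only in rows, so rows that do not move let the fingers close. It gives the time, the measured TCP pose, the force, the opening and the grip force at its end, in the units of the state.
- read_state(): the state, without advancing time (a new reading comes with each control period).
- camera(name): name is "side" or "top"; returns the picture (400x640x3 uint8, red, green, blue); there is no depth.
- calibration(name): a dict with "mtx" (3x3 intrinsics, pixels), "distortion" ([k1, k2, p1, p2, k3] as OpenCV has them; the pictures are not rectified), "cam_to_world" (4x4, takes a point from camera to world coordinates). Camera axes: x right, y down, z forward; pixel columns grow to the right and rows downward; lengths in mm; the calibration is good to about 2 mm. A picture is of the moment at which its call begins. calibration takes no time and is no camera call.
- sign_off(): hands the job in; it is judged then, once.
Trained networks look in the newest picture that a camera, given by its name, has taken for a name from the list of things; names that differ only in an ending like _2 or _b are one class to them, and where a whole thing is asked for, a point or a joint stands for the part that bears it (a point fixed in the world has none). Each returns a list of dicts, best first, with "conf" (0 to 1); they miss things now and then, are a little off and sometimes report something else, mostly with a low value. They report only what shows in the picture. A call takes as long as a camera call.
- regions_of(camera, query): "pixels" (400x640 bool, what is visible of it) and "rect" ([centre column, centre row, width, height] in pixels, round what is visible of it).
The state is a dict: "clock": time; "joints": joint angles; "qd": joint speeds; "effort": joint torques, N m; "eef_pos": TCP position; "eef_rot": TCP orientation; "wrist_force": force on the tool from outside, world axes, zero at the start; "moment": the same for the moment, N m; "finger_gap": finger opening in mm; "finger_force": force on a finger pad.
Only numpy, scipy, OpenCV 4.12 (cv2) and the standard library are available. Lean on these libraries where they do the work, as an engineer would, in place of code of your own. Each camera call takes 0.05 s, during which the arm holds its last target. There are 200 camera calls.

## Working session

There is one attempt and no reset: what is moved stays moved. The work goes in short steps, Python scripts to look and compute and a shell command to move; the robot and the scene stay as the last step left them, time stands still between calls to the robot, and variables do not carry over. Pictures are saved under pics/ and viewed, at most 10 in all, crops included, and the job is handed in when it is done.

```bash
mkdir -p pics; python3 - <<'E'
from cell import *
import cv2,numpy as np
s=read_state();print({k:np.round(s[k],3).tolist() for k in s})
for c in("top","side"):
    im=camera(c);cv2.imwrite(f"pics/{c}0.png",im[:,:,::-1])
    k=calibration(c);print(c,np.round(k["mtx"],1).tolist(),k["distortion"],np.round(k["cam_to_world"],3).tolist())
    for q in("lightbox","window","dimmer","dimmer_line","index","tray_top","tray_mid","dropper","amber1","dish2","colour"):
        print(q,[(round(r["conf"],2),np.round(r["rect"],1).tolist()) for r in regions_of(c,q)[:3]])
E
```

```text
{'clock': 0.0, 'joints': [1.248, 0.3, 1.522, -0.0, 1.321, -0.067], 'qd': [0.001, -0.002, 0.002, 0.001, -0.001, -0.001], 'effort': [-0.001, -53.181, -35.274, 0.071, 0.024, -0.0], 'eef_pos': [139.098, 531.867, 204.906], 'eef_rot': [-3.141, -0.0, 2.886], 'wrist_force': [0.136, -0.241, -1.128], 'moment': [-0.017, 0.008, 0.029], 'finger_force': 0.0, 'finger_gap': 94.015}
top [[386.5, 0.0, 324.7], [0.0, 386.5, 205.7], [0.0, 0.0, 1.0]] [-0.01579059  0.          0.          0.          0.        ] [[-0.023, -0.987, 0.161, 416.385], [-0.999, 0.03, 0.04, 13.359], [-0.044, -0.16, -0.986, 767.454], [0.0, 0.0, 0.0, 1.0]]
lightbox [(0.67, [402.0, 200.5, 187.8, 152.7])]
window []
dimmer [(0.61, [445.4, 243.6, 15.1, 14.8])]
dimmer_line [(0.54, [444.6, 242.4, 13.8, 19.9])]
index []
tray_top [(0.6, [166.8, 246.6, 65.5, 40.5]), (0.44, [233.4, 171.2, 25.1, 28.3])]
tray_mid [(0.6, [202.3, 244.1, 9.6, 33.6])]
dropper [(0.7, [272.6, 208.4, 20.8, 22.7]), (0.48, [228.1, 165.6, 34.6, 32.4])]
amber1 [(0.67, [281.2, 273.5, 26.3, 25.2])]
dish2 [(0.72, [217.4, 155.9, 45.1, 46.9]), (0.67, [233.9, 166.9, 25.4, 27.6]), (0.61, [234.7, 167.0, 25.4, 29.6])]
colour []
side [[448.6, 0.0, 319.4], [0.0, 448.6, 209.2], [0.0, 0.0, 1.0]] [-0.08813412  0.          0.          0.          0.        ] [[-0.956, -0.187, 0.227, 360.162], [-0.293, 0.563, -0.772, 645.856], [0.017, -0.805, -0.593, 578.276], [0.0, 0.0, 0.0, 1.0]]
lightbox [(0.79, [328.5, 213.6, 163.0, 120.8])]
window [(0.58, [328.6, 213.6, 165.3, 119.8])]
dimmer [(0.68, [384.4, 182.8, 16.0, 15.9])]
dimmer_line [(0.53, [385.0, 179.1, 18.6, 20.1])]
index [(0.4, [354.9, 201.5, 17.5, 6.4])]
tray_top [(0.79, [311.0, 365.1, 55.2, 69.1]), (0.44, [329.2, 211.1, 166.2, 124.2])]
tray_mid []
dropper [(0.84, [304.1, 282.8, 22.0, 38.6])]
amber1 [(0.87, [376.4, 289.6, 29.8, 56.9])]
dish2 [(0.96, [218.2, 323.8, 53.2, 26.7]), (0.95, [218.2, 305.8, 59.6, 50.0]), (0.67, [219.7, 332.0, 53.6, 27.4])]
colour []
```

```bash
python3 - <<'E'
import cv2
im=cv2.imread("pics/top0.png");cv2.imwrite("pics/top0v.png",cv2.resize(im[100:300,110:510],None,fx=2,fy=2,interpolation=cv2.INTER_CUBIC))
im=cv2.imread("pics/side0.png");cv2.imwrite("pics/side0v.png",cv2.resize(im[110:400,180:480],None,fx=2,fy=2,interpolation=cv2.INTER_CUBIC))
E
```

```text
(no output)
```

View pics/top0v.png

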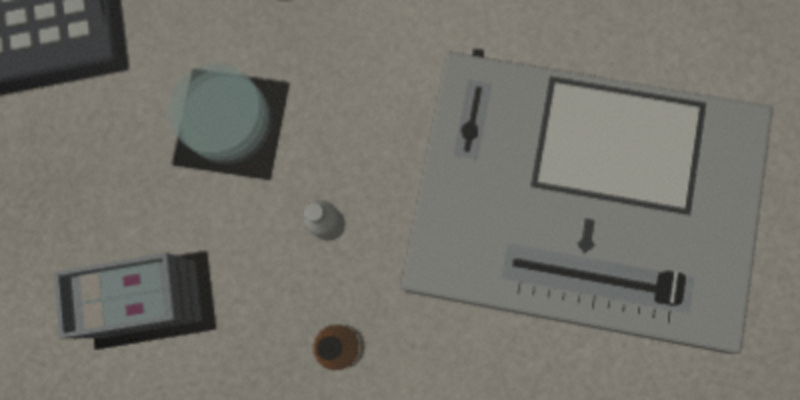

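View pics/side0v.png

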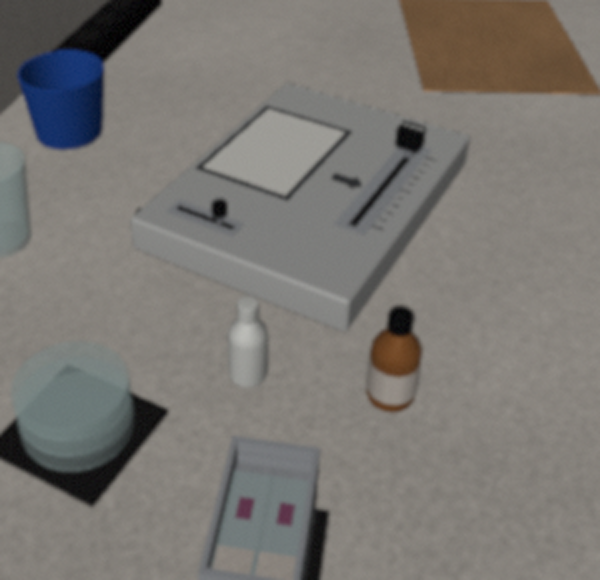

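The top view shows the tray stack at crop (115,295), dropper at (322,218), amber bottle at (338,345), and the window at (620,145). The dimmer is at (670,288) and the arrow tip at (586,252). The side view agrees. Next I'll measure these.

```bash
cat > h.py <<'E'
from cell import *
import cv2,numpy as np
def plane(c,p,z):
    k=calibration(c);u=cv2.undistortPoints(np.array(p,float).reshape(-1,1,2),k["mtx"],k["distortion"])[:,0]
    T=k["cam_to_world"];d=np.c_[u,np.ones(len(u))]@T[:3,:3].T
    return (T[:3,3]+d*((z-T[2,3])/d[:,2])[:,None])[:,:2]
def pix(c,P):
    k=calibration(c);M=np.linalg.inv(k["cam_to_world"])
    return cv2.projectPoints(np.array(P,float).reshape(-1,3),cv2.Rodrigues(M[:3,:3])[0],M[:3,3],k["mtx"],k["distortion"])[0][:,0]
def rectify(c,im,z,x0,y0,x1,y1,s=2):
    # row = (x1-x)*s, col=(y1-y)*s
    X,Y=np.meshgrid(x1-np.arange((x1-x0)*s)/s,y1-np.arange((y1-y0)*s)/s,indexing="ij")
    m=pix(c,np.stack([X,Y,0*X+z],-1)).reshape(*X.shape,2).astype(np.float32)
    return cv2.remap(im,m[...,0],m[...,1],cv2.INTER_CUBIC)
E
python3 - <<'E'
from h import *
im={c:cv2.imread(f"pics/{c}0.png") for c in("top","side")}
a=np.array
tc=lambda p:a(p,float)/2+a([110,100]); sc=lambda p:a(p,float)/2+a([180,110])
print("box top",plane("top",tc([(450,52),(771,105),(740,352),(403,290)]),40).round(1).tolist())
print("box side",plane("side",sc([(288,84),(469,138),(347,325),(134,213)]),40).round(1).tolist())
for c in im:
    g=cv2.cvtColor(im[c],cv2.COLOR_BGR2GRAY); r=rectify(c,g,40,250,-300,600,150)
    L=cv2.connectedComponentsWithStats((r>135).astype(np.uint8));
    i=1+np.argmax(L[2][1:,4]);ys,xs=np.where(L[1]==i)
    R=cv2.minAreaRect(np.c_[xs,ys].astype(np.float32));m=L[3][i]
    B=cv2.boxPoints(R);W=np.c_[600-B[:,1]/2,150-B[:,0]/2]
    print(c,"window thr",np.r_[600-R[0][1]/2,150-R[0][0]/2].round(1),a(R[1])/2,R[2],W.round(1).tolist())
print("tray top",plane("top",tc([(57,272),(168,255),(178,322),(63,337)]),89).round(1).tolist())
print("tray side",plane("side",sc([(237,440),(319,446)]),89).round(1).tolist())
print("tip",plane("top",tc([(586,252)]),42),plane("side",sc([(361,183)]),42))
print("line",plane("top",tc([(671,288)]),79),plane("side",sc([(411,129)]),79))
print("amber",plane("top",tc([(329,348)]),95),plane("side",sc([(401,318)]),95),"dropper",plane("top",tc([(314,212)]),85),plane("side",sc([(248,305)]),85))
print("colour",plane("top",tc([(470,130)]),65))
# one sheet for tray + dimmer views
t=rectify("top",im["top"],89,200,270,320,450,3);s=rectify("side",im["side"],89,200,270,320,450,3) if 0 else None
d=rectify("top",im["top"],79,220,-220,400,-20,3)
H=max(t.shape[0],d.shape[0]);o=np.zeros((H,t.shape[1]+d.shape[1]+4,3),np.uint8);o[:t.shape[0],:t.shape[1]]=t[:, :];o[:d.shape[0],-d.shape[1]:]=d
o=o[:600,:];print(o.shape);cv2.imwrite("pics/rect.png",cv2.resize(o,(800,int(o.shape[0]*800/o.shape[1]))) if o.shape[1]>800 else o)
E
```

```text
box top [[693.7, 18.9], [628.4, -287.4], [396.3, -237.9], [460.9, 69.5]]
box side [[624.4, -284.0], [396.1, -231.7], [457.3, 100.7], [694.4, 13.5]]
top window thr [ 580.7 -136.3] [138.43904114  68.24097443] 11.888657569885254 [[561.5999755859375, -61.599998474121094], [628.4000244140625, -75.5999984741211], [599.9000244140625, -211.10000610351562], [533.0999755859375, -197.0]]
side window thr [ 581.1 -138.5] [137.5085907   66.62554169] 11.592175483703613 [[562.2999877929688, -64.4000015258789], [627.5, -77.80000305175781], [599.9000244140625, -212.5], [534.5999755859375, -199.10000610351562]]
tray top [[481.9, 378.1], [494.6, 276.5], [434.8, 265.7], [423.9, 369.5]]
tray side [[493.2, 281.0], [439.0, 268.9]]
tip [[ 491.7498045  -102.82855463]] [[ 492.13646361 -104.59936818]]
line [[ 454.07458713 -169.29187861]] [[ 454.62275913 -165.93584607]]
amber [[409.28631904 130.20280487]] [[409.30904908 136.06886121]] dropper [[530.29399789 145.22910473]] [[529.86509635 148.65954101]]
colour [[606.88236869   2.16607708]]
(540, 1144, 3)
```

```bash
python3 - <<'E'
from h import *
from scipy.optimize import least_squares
im={c:cv2.imread(f"pics/{c}0.png") for c in("top","side")}
a=np.array
for c in im:
    g=cv2.cvtColor(im[c],cv2.COLOR_BGR2GRAY); r=rectify(c,g,40,450,-280,720,20)
    L=cv2.connectedComponentsWithStats((r>135).astype(np.uint8));
    i=1+np.argmax(L[2][1:,4]);ys,xs=np.where(L[1]==i)
    R=cv2.minAreaRect(np.c_[xs,ys].astype(np.float32))
    print(c,"window",(720-R[0][1]/2).__round__(1),(20-R[0][0]/2).__round__(1),a(R[1])/2,R[2])
    # tray mask at rim
    for q in("tray_top","lightbox"):
        rs=regions_of(c,q)
        if rs and c=="side" and q=="tray_top":
            m=rs[0]["pixels"].astype(np.uint8); ct=max(cv2.findContours(m,0,1)[0],key=len)[:,0]
t=rectify("top",im["top"],89,400,250,520,400,4);cv2.imwrite("pics/rtray.png",cv2.resize(t,None,fx=1,fy=1))
s=rectify("side",im["side"],89,400,250,520,400,4)
cv2.imwrite("pics/rt2.png",cv2.resize(np.vstack([t,s]),(470,750)) [:, :][:600] if 0 else cv2.resize(np.hstack([t,s]),(800,320)))
d=np.hstack([rectify("top",im["top"],79,410,-210,530,-60,4),rectify("top",im["top"],41,410,-210,530,-60,4)])
e=np.hstack([rectify("side",im["side"],79,410,-210,530,-60,4),rectify("side",im["side"],41,410,-210,530,-60,4)])
cv2.imwrite("pics/rd.png",cv2.resize(np.vstack([d,e]),(750,600)))
E
```

```text
top window 595.3 -139.5 [138.41915894  97.71763611] 12.26477336883545
side window 596.6 -141.9 [137.16975403  97.87097168] 12.154942512512207
```

View pics/rt2.png

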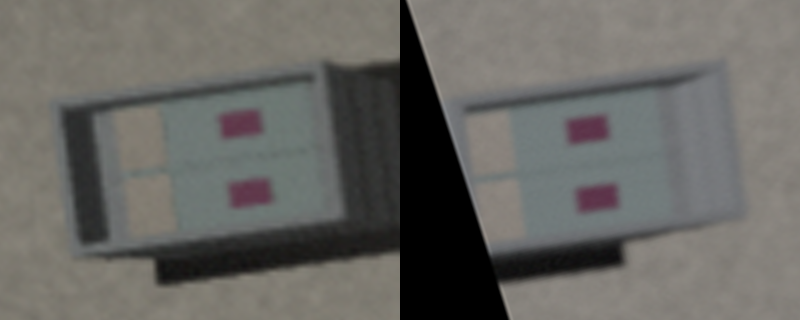

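View pics/rd.png

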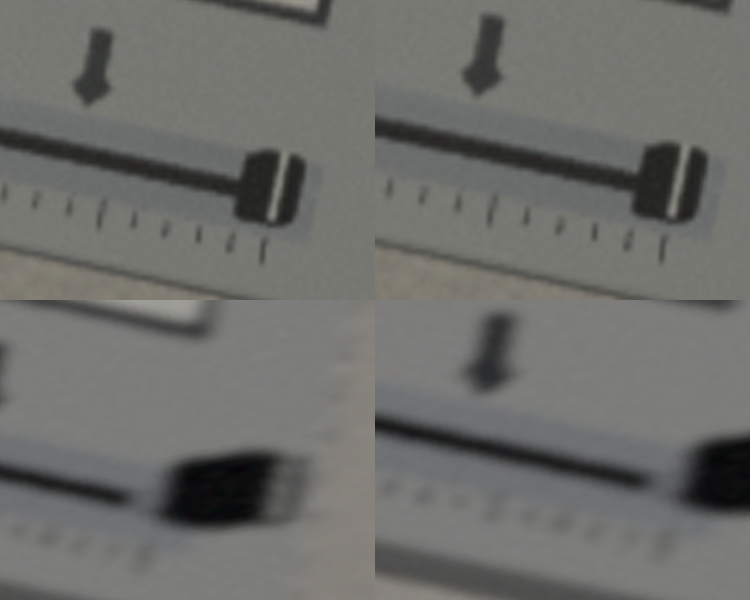

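Both rectified views agree on the following:

| Thing | Position (mm) | Angle |
|---|---|---|
| Tray rim centre | (460.4, 325.5) | yaw +8.5° |
| Window centre | (596, -140.7) | yaw -12.2° |

The dimmer line is about 74 mm short of the arrow tip. Now I'll move above the tray.

```bash
cat >> h.py <<'E'
def delta(x,y,z,yaw):  # yaw deg of wanted tool-y (mod 180); returns twist (units), then shift after twist, in units
    s=read_state();psi=np.degrees(s["eef_rot"][2]);p=s["eef_pos"]
    d=(yaw+90-psi+90)%180-90
    f=np.radians(psi+d);D=np.array([x,y])-p[:2]
    print("clock",round(s["clock"],2),"pos",np.round(p,1),"rot",np.round(np.degrees(s["eef_rot"]),2),"gap",round(s["finger_gap"],1),"F",np.round(s["wrist_force"],1),"joints",np.round(s["joints"],2))
    print("twist",round(-d/180,4),"then dx,dy,dz",np.round(np.r_[D@[np.cos(f),np.sin(f)],D@[np.sin(f),-np.cos(f)],p[2]-z]/50,3))
E
python3 -m jog '[[94,[0,0,0],0.0465],[94,[0,0,0],0.0465],[94,[0,0,0],0.0465],[94,[0,0,0],0.0465],[94,[0,0,0],0.0465],[94,[0,0,0],0.0465],[94,[0,0,0],0.0465],[94,[0,0,0],0.0465]]' 25
python3 -m jog '[[94,[-0.2,0.24,0],0],[94,[-0.42,0.48,0],0],[94,[-0.42,0.48,0],0],[94,[-0.42,0.48,0],0],[94,[-0.42,0.48,0],0],[94,[-0.42,0.48,0],0],[94,[-0.42,0.48,0],0],[94,[-0.42,0.48,0],0],[94,[-0.42,0.48,0],0],[94,[-0.42,0.48,0],0],[94,[-0.42,0.48,0],0],[94,[-0.42,0.48,0],0],[94,[-0.22,0.24,0],0],[94,[0,0,0],0],[94,[0,0,0],0]]'
python3 -c "
from h import *
delta(460.4,325.5,67,8.5)"
```

```text
clock: 2.2
eef_pos: [139.1, 532.1, 205.4]
eef_rot: [-3.142, -0.0, 1.711]
wrist_force: [-0.2, 0.2, -0.5]
finger_gap: 94.0
finger_force: 0.0
clock: 3.7
eef_pos: [460.4, 324.8, 205.3]
eef_rot: [-3.141, -0.0, 1.718]
wrist_force: [0.5, 0.3, 0.1]
finger_gap: 94.0
finger_force: 0.0
clock 3.7 pos [460.4 324.8 205.3] rot [-179.98   -0.     98.46] gap 94.0 F [0.5 0.3 0.1] joints [0.55 0.33 1.48 0.   1.33 0.4 ]
twist -0.0002 then dx,dy,dz [1.400e-02 2.000e-03 2.767e+00]
```

```bash
python3 -m jog '[[94,[0.014,0,0.15],0],[94,[0,0,0.3],0],[94,[0,0,0.3],0],[94,[0,0,0.3],0],[94,[0,0,0.3],0],[94,[0,0,0.3],0],[94,[0,0,0.3],0],[94,[0,0,0.3],0],[94,[0,0,0.27],0],[94,[0,0,0.15],0],[94,[0,0,0.1],0],[94,[0,0,0],0],[66,[0,0,0],0],[66,[0,0,0],0],[66,[0,0,0],0],[66,[0,0,0],0]]' 10
python3 -m jog '[[64,[0,0,0],0],[63,[0,0,0],0],[62,[0,0,0],0],[61,[0,0,0],0],[60,[0,0,0],0],[60,[0,0,0],0]]' 10
python3 - <<'E'
from h import *
im=camera("side");cv2.imwrite("pics/s1.png",cv2.resize(im[240:400,220:420,::-1],None,fx=3,fy=3,interpolation=cv2.INTER_CUBIC))
delta(460.4,325.5,67,8.5)
E
```

```text
clock: 5.3
eef_pos: [460.9, 325.5, 67.2]
eef_rot: [3.141, -0.0, 1.717]
wrist_force: [-0.4, -0.7, -0.5]
finger_gap: 66.9
finger_force: 0.0
clock: 5.9
eef_pos: [460.6, 325.5, 67.0]
eef_rot: [-3.141, 0.0, 1.717]
wrist_force: [-1.9, 0.1, 1.6]
finger_gap: 60.0
finger_force: 1.1
clock 5.95 pos [460.7 325.4  67. ] rot [-179.99    0.     98.38] gap 59.9 F [-2.2 -0.6  1.5] joints [0.55 0.48 1.62 0.   1.05 0.4 ]
twist -0.0007 then dx,dy,dz [ 0.002 -0.005 -0.001]
```

View pics/s1.png

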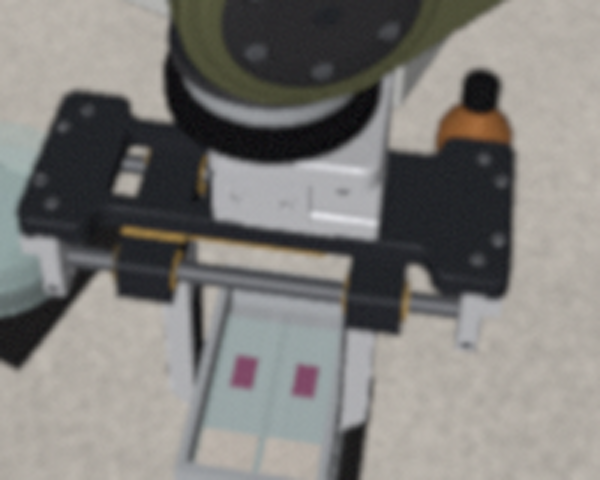

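The fingers straddle the tray sides near mid-length (left pad at about (185,350), right at (355,370)). Contact is light. Next I'll tighten the grip and lift straight up.

```bash
python3 -m jog '[[56,[0,0,0],0],[56,[0,0,0],0],[56,[0,0,0],0],[56,[0,0,0],0],[56,[0,0,-0.03],0],[56,[0,0,-0.05],0],[56,[0,0,-0.08],0],[56,[0,0,-0.1],0],[56,[0,0,-0.1],0],[56,[0,0,-0.15],0],[56,[0,0,-0.2],0],[56,[0,0,-0.2],0],[56,[0,0,-0.2],0],[56,[0,0,-0.2],0],[56,[0,0,-0.2],0],[56,[0,0,-0.2],0],[56,[0,0,-0.2],0],[56,[0,0,-0.1],0],[56,[0,0,0],0],[56,[0,0,0],0]]' 30
python3 - <<'E'
from h import *
im=camera("side");cv2.imwrite("pics/s2.png",cv2.resize(im[160:400,200:460,::-1],None,fx=2.5,fy=2.5,interpolation=cv2.INTER_CUBIC))
delta(596,-140.7,167,-12.2)
E
```

```text
clock: 7.95
eef_pos: [460.6, 325.4, 167.1]
eef_rot: [-3.141, 0.0, 1.717]
wrist_force: [-0.1, 0.0, -1.6]
finger_gap: 60.1
finger_force: 30.0
clock 8.0 pos [460.6 325.3 167. ] rot [-1.7996e+02  2.0000e-02  9.8380e+01] gap 59.8 F [-0.7 -0.  -1.8] joints [ 0.55  0.36  1.53 -0.    1.25  0.4 ]
twist 0.1143 then dx,dy,dz [-8.538e+00  4.617e+00 -1.000e-03]
```

View pics/s2.png

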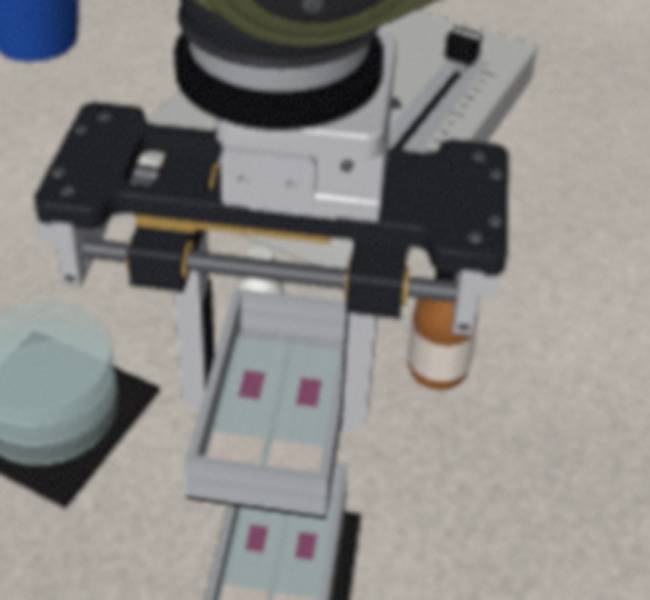

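The top tray is up and level, with the rest of the stack in place. Now I'll carry it to the window.

```bash
python3 -m jog '[[56,[0,0,0],0.0381],[56,[0,0,0],0.0381],[56,[0,0,0],0.0381],[56,[-0.27,0.148,0],0],[56,[-0.5,0.27,0],0],[56,[-0.5,0.27,0],0],[56,[-0.5,0.27,0],0],[56,[-0.5,0.27,0],0],[56,[-0.5,0.27,0],0],[56,[-0.5,0.27,0],0],[56,[-0.5,0.27,0],0],[56,[-0.5,0.27,0],0]]'
python3 -m jog '[[56,[-0.5,0.27,0],0],[56,[-0.5,0.27,0],0],[56,[-0.5,0.27,0],0],[56,[-0.5,0.27,0],0],[56,[-0.5,0.27,0],0],[56,[-0.5,0.27,0],0],[56,[-0.5,0.27,0],0],[56,[-0.5,0.27,0],0],[56,[-0.27,0.148,0],0],[56,[0,0,0],0],[56,[0,0,0],0],[56,[0,0,0],0]]'
python3 - <<'E'
from h import *
delta(596,-140.7,57,-12.2)
E
```

```text
clock: 9.2
eef_pos: [528.4, 90.3, 167.2]
eef_rot: [-3.141, 0.0, 1.361]
wrist_force: [-0.7, 0.2, -1.1]
finger_gap: 59.7
finger_force: 30.0
clock: 10.4
eef_pos: [595.9, -139.7, 167.5]
eef_rot: [-3.141, -0.0, 1.36]
wrist_force: [-0.1, -0.2, -1.0]
finger_gap: 59.7
finger_force: 30.0
clock 10.4 pos [ 595.9 -139.7  167.5] rot [-1.7999e+02 -1.0000e-02  7.7900e+01] gap 59.7 F [-0.1 -0.2 -1. ] joints [-0.29  0.47  1.38  0.    1.29 -0.08]
twist 0.0006 then dx,dy,dz [-0.02   0.006  2.21 ]
```

```bash
python3 -m jog '[[56,[-0.02,0,0.1],0],[56,[0,0,0.25],0],[56,[0,0,0.25],0],[56,[0,0,0.25],0],[56,[0,0,0.25],0],[56,[0,0,0.25],0],[56,[0,0,0.25],0],[56,[0,0,0.25],0],[56,[0,0,0.2],0],[56,[0,0,0.1],0],[56,[0,0,0.05],0],[56,[0,0,0],0],[56,[0,0,0],0]]'
python3 - <<'E'
from h import *
delta(596,-140.7,49,-12.2)
v=[]
for c in("top","side"):
    im=camera(c)[:,:,::-1];cv2.imwrite(f"pics/w_{c}.png",im)
    v.append(rectify(c,im,40,510,-240,690,-40,2))
cv2.imwrite("pics/w.png",np.hstack(v))
E
```

```text
clock: 11.7
eef_pos: [596.2, -141.7, 57.9]
eef_rot: [3.141, 0.0, 1.358]
wrist_force: [0.7, -0.4, -1.5]
finger_gap: 59.8
finger_force: 30.0
clock 11.7 pos [ 596.2 -141.7   57.9] rot [179.95   0.    77.81] gap 59.8 F [ 0.7 -0.4 -1.5] joints [-0.29  0.59  1.47  0.    1.08 -0.08]
twist 0.0001 then dx,dy,dz [ 0.018 -0.008  0.179]
```

View pics/w.png

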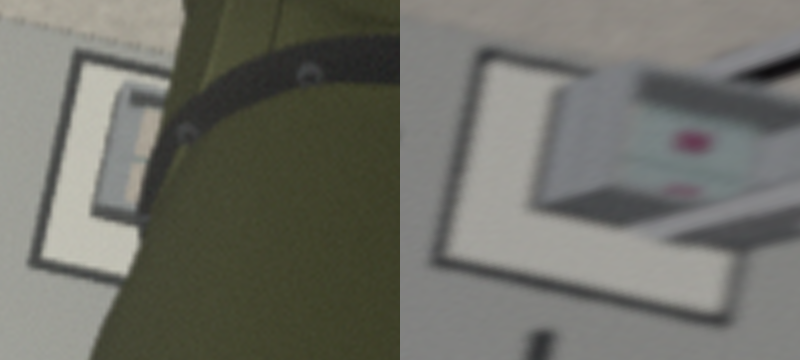

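The side view has the tray over the window, parallel to the frame. I'll lower it the last 9 mm slowly.

```bash
python3 -m jog '[[56,[0.01,0,0.06],0],[56,[0,0,0.04],0],[56,[0,0,0.03],0],[56,[0,0,0.02],0],[56,[0,0,0.01],0],[56,[0,0,0],0],[56,[0,0,0],0]]'
```

```text
clock: 12.5
eef_pos: [596.1, -141.2, 49.5]
eef_rot: [3.141, 0.0, 1.358]
wrist_force: [1.3, 0.6, -1.5]
finger_gap: 59.8
finger_force: 30.0
```

```bash
python3 -m jog '[[56,[0,0,0.01],0],[56,[0,0,0.01],0],[56,[0,0,0],0],[56,[0,0,0],0]]'; python3 -m jog '[[56,[0,0,0.01],0],[56,[0,0,0.01],0],[56,[0,0,0],0],[56,[0,0,0],0]]'
```

```text
clock: 12.9
eef_pos: [596.1, -141.2, 49.0]
eef_rot: [3.141, 0.0, 1.358]
wrist_force: [-3.4, 0.8, 6.4]
finger_gap: 60.0
finger_force: 30.0
clock: 13.3
eef_pos: [596.1, -141.2, 49.0]
eef_rot: [3.141, 0.0, 1.358]
wrist_force: [-7.7, 2.9, 15.8]
finger_gap: 59.9
finger_force: 30.0
```

Contact is made. I'll back off 1.5 mm, release gently and retreat.

```bash
python3 -m jog '[[56,[0,0,-0.015],0],[56,[0,0,-0.01],0],[60,[0,0,0],0],[61,[0,0,0],0],[62,[0,0,0],0],[64,[0,0,0],0],[70,[0,0,0],0],[78,[0,0,0],0],[78,[0,0,0],0],[78,[0,0,0],0]]' 5
python3 -m jog '[[78,[0,0,-0.1],0],[78,[0,0,-0.3],0],[78,[0,0,-0.4],0],[78,[0,0,-0.4],0],[78,[0,0,-0.4],0],[78,[0,0,-0.4],0],[78,[0.3,0,-0.1],0],[78,[0.6,0,0],0],[78,[0.6,0,0],0],[78,[0.6,0,0],0],[78,[0.6,0,0],0],[78,[0.6,0,0],0],[78,[0.6,0,0],0],[78,[0.6,0,0],0],[78,[0.3,0,0],0],[78,[0,0,0],0],[78,[0,0,0],0]]'
python3 - <<'E'
from h import *
delta(596,-140.7,49,-12.2)
v=[]
for c,z in(("top",71),("side",71)):
    im=camera(c)[:,:,::-1];cv2.imwrite(f"pics/p_{c}.png",im)
    v.append(rectify(c,im,40,510,-240,690,-40,2))
v2=rectify("top",cv2.imread("pics/p_top.png"),71,510,-240,690,-40,2)
cv2.imwrite("pics/p.png",np.vstack([np.hstack(v)[:300],np.hstack([v2,v2])[:300]]))
E
```

```text
clock: 14.3
eef_pos: [596.0, -141.1, 48.7]
eef_rot: [-3.142, 0.0, 1.358]
wrist_force: [-0.9, -0.1, -0.5]
finger_gap: 77.8
finger_force: 0.0
clock: 16.0
eef_pos: [646.5, 93.0, 153.5]
eef_rot: [-3.141, 0.0, 1.358]
wrist_force: [-0.2, -0.8, -0.7]
finger_gap: 78.2
finger_force: 0.0
clock 16.0 pos [646.5  93.  153.5] rot [-1.7998e+02  2.0000e-02  7.7820e+01] gap 78.2 F [-0.2 -0.8 -0.7] joints [ 0.09  0.57  1.26 -0.    1.31  0.3 ]
twist 0.0001 then dx,dy,dz [-4.782  0.     2.091]
```

View pics/p.png

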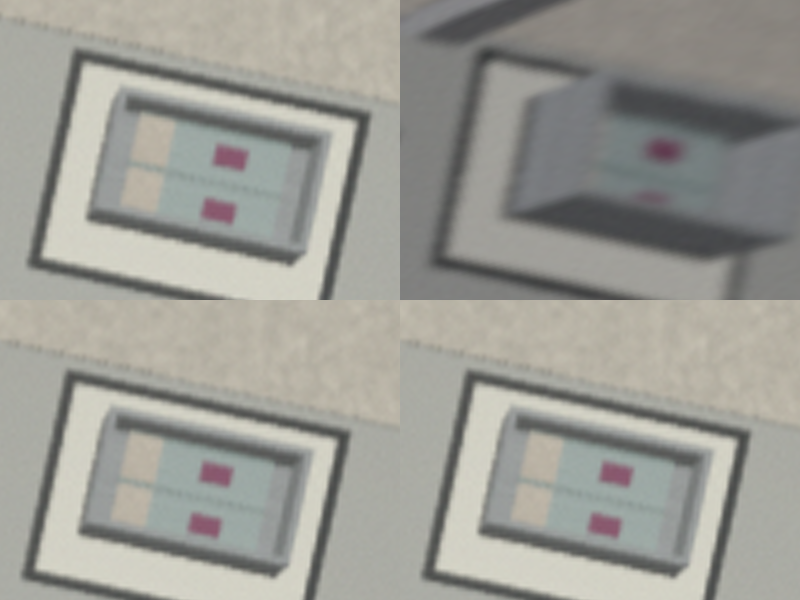

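The tray is centred on the window within about 2 mm and parallel to it, with even white margins: rim centre about (595.5,-138.6), yaw -11.9°. Now I'll measure the dimmer line against the arrow.

```bash
cat >> h.py <<'E'
W=np.array([595.8,-140.5]);t=np.radians(-12.2);BX=np.array([np.cos(t),np.sin(t)]);BY=np.array([-np.sin(t),np.cos(t)])
def strip(c,im,z,v0,v1,u0,u1,s=4):  # rows: box x (v), cols: box y (u), relative to window centre
    v=np.arange(v0,v1,1/s);u=np.arange(u0,u1,1/s);V,U=np.meshgrid(v,u,indexing="ij")
    P=W+V[...,None]*BX+U[...,None]*BY
    m=pix(c,np.dstack([P,np.full(V.shape,float(z))])).reshape(*V.shape,2).astype(np.float32)
    return v,u,cv2.remap(cv2.cvtColor(im,cv2.COLOR_BGR2GRAY),m[...,0],m[...,1],cv2.INTER_CUBIC).astype(float)
def arrow(c,im,u0=-30,u1=70):
    v,u,g=strip(c,im,43,-108,-76,u0,u1)
    m=g<np.median(g)-30;ys,xs=np.where(m);return u[xs].mean().round(2),v[ys].min(),(u[xs].max()-u[xs].min()),len(xs)/16
def line(c,im,u0,u1,v0=-139,v1=-121):
    v,u,g=strip(c,im,79,v0,v1,u0,u1);p=np.median(g,0)
    return u,p
E
python3 - <<'E'
from h import *
for f in("p","w"):pass
for c,f in(("top","top0"),("side","side0"),("top","p_top"),("side","p_side")):
    im=cv2.imread(f"pics/{f}.png")
    print(f,"arrow",arrow(c,im)); u,p=line(c,im,-80,-35); print("  ",[(float(a),int(b)) for a,b in zip(u[::6],p[::6])])
im=cv2.imread("pics/top0.png");v,u,g=strip("top",im,79,-155,-105,-80,-35)
print([(float(a),int(b)) for a,b in zip(v[::8],np.median(g[:,(u>-68)&(u<-50)],1)[::8])])
E
```

```text
top0 arrow (np.float64(17.04), np.float64(-108.0), np.float64(15.25), 308.0625)
   [(-80.0, 118), (-78.5, 118), (-77.0, 116), (-75.5, 110), (-74.0, 108), (-72.5, 109), (-71.0, 110), (-69.5, 90), (-68.0, 52), (-66.5, 39), (-65.0, 36), (-63.5, 38), (-62.0, 62), (-60.5, 113), (-59.0, 118), (-57.5, 66), (-56.0, 40), (-54.5, 36), (-53.0, 37), (-51.5, 37), (-50.0, 38), (-48.5, 37), (-47.0, 36), (-45.5, 44), (-44.0, 72), (-42.5, 101), (-41.0, 97), (-39.5, 98), (-38.0, 93), (-36.5, 95)]
side0 arrow (np.float64(17.04), np.float64(-108.0), np.float64(19.0), 425.9375)
   [(-80.0, 128), (-78.5, 127), (-77.0, 124), (-75.5, 123), (-74.0, 119), (-72.5, 113), (-71.0, 106), (-69.5, 96), (-68.0, 89), (-66.5, 85), (-65.0, 85), (-63.5, 88), (-62.0, 89), (-60.5, 86), (-59.0, 79), (-57.5, 68), (-56.0, 54), (-54.5, 40), (-53.0, 27), (-51.5, 19), (-50.0, 16), (-48.5, 14), (-47.0, 12), (-45.5, 12), (-44.0, 12), (-42.5, 13), (-41.0, 14), (-39.5, 14), (-38.0, 13), (-36.5, 12)]
p_top arrow (np.float64(17.06), np.float64(-108.0), np.float64(16.5), 343.0)
   [(-80.0, 172), (-78.5, 172), (-77.0, 168), (-75.5, 159)
[... 492 characters left out ...]
-74.0, 122), (-72.5, 116), (-71.0, 109), (-69.5, 100), (-68.0, 93), (-66.5, 87), (-65.0, 88), (-63.5, 91), (-62.0, 92), (-60.5, 90), (-59.0, 82), (-57.5, 70), (-56.0, 56), (-54.5, 41), (-53.0, 27), (-51.5, 20), (-50.0, 16), (-48.5, 15), (-47.0, 15), (-45.5, 15), (-44.0, 14), (-42.5, 13), (-41.0, 14), (-39.5, 14), (-38.0, 15), (-36.5, 15)]
[(-155.0, 119), (-153.0, 118), (-151.0, 113), (-149.0, 109), (-147.0, 84), (-145.0, 53), (-143.0, 41), (-141.0, 41), (-139.0, 40), (-137.0, 39), (-135.0, 41), (-133.0, 40), (-131.0, 39), (-129.0, 38), (-127.0, 40), (-125.0, 39), (-123.0, 40), (-121.0, 40), (-119.0, 53), (-117.0, 92), (-115.0, 119), (-113.0, 118), (-111.0, 118), (-109.0, 119), (-107.0, 119)]
```

```bash
python3 -m jog '[[60,[-0.235,-0.115,0],0],[60,[-0.46,-0.2,0],0],[60,[-0.46,-0.2,0],0],[60,[-0.46,-0.2,0],0],[60,[-0.46,-0.2,0],0],[60,[-0.46,-0.2,0],0],[60,[-0.46,-0.2,0],0],[60,[-0.46,-0.2,0],0],[60,[-0.46,-0.2,0],0],[60,[-0.46,-0.2,0],0],[60,[-0.46,-0.2,0],0],[60,[-0.46,-0.2,0],0],[60,[-0.46,-0.2,0],0],[60,[-0.235,-0.115,0],0],[60,[0,0,0],0],[60,[0,0,0],0]]' 5
python3 -c "
from h import *
delta(455,-171.9,60,-12.2)"
```

```text
clock: 17.7
eef_pos: [455.1, -171.4, 153.9]
eef_rot: [3.141, -0.0, 1.357]
wrist_force: [-0.6, 0.7, 1.1]
finger_gap: 59.8
finger_force: 0.0
clock 17.7 pos [ 455.1 -171.4  153.9] rot [179.98  -0.    77.76] gap 59.8 F [-0.6  0.7  1.1] joints [-0.44  0.21  1.76  0.    1.17 -0.22]
twist -0.0002 then dx,dy,dz [-0.01  -0.     1.877]
```

```bash
python3 -m jog '[[60,[-0.01,0,0.13],0],[60,[0,0,0.25],0],[60,[0,0,0.25],0],[60,[0,0,0.25],0],[60,[0,0,0.25],0],[60,[0,0,0.25],0],[60,[0,0,0.25],0],[60,[0,0,0.15],0],[60,[0,0,0.1],0],[60,[0,0,0],0],[36,[0,0,0],0],[36,[0,0,0],0],[36,[0,0,0],0],[36,[0,0,0],0]]' 5
python3 -m jog '[[33,[0,0,0],0],[31,[0,0,0],0],[30,[0,0,0],0],[29,[0,0,0],0],[28,[0,0,0],0],[27,[0,0,0],0],[25,[0,0,0],0],[25,[0,0,0],0],[25,[0,0,0],0]]' 5
```

```text
clock: 19.1
eef_pos: [455.0, -172.1, 60.0]
eef_rot: [3.141, 0.0, 1.358]
wrist_force: [-0.1, -0.2, -0.8]
finger_gap: 36.4
finger_force: 0.0
clock: 20.0
eef_pos: [454.5, -171.9, 59.7]
eef_rot: [-3.141, -0.0, 1.358]
wrist_force: [-5.8, 0.4, 4.3]
finger_gap: 28.1
finger_force: 5.0
```

Gripped, with a gap of 28.1 mm. I'll ease the side load, then slide about 70 mm and measure again.

```bash
python3 -m jog '[[25,[0,-0.012,0],0],[25,[0,0,0],0],[25,[0.04,0,0],0],[25,[0.1,0,0],0],[25,[0.15,0,0],0],[25,[0.15,0,0],0],[25,[0.15,0,0],0],[25,[0.15,0,0],0],[25,[0.15,0,0],0],[25,[0.15,0,0],0],[25,[0.15,0,0],0],[25,[0.12,0,0],0],[25,[0.06,0,0],0],[25,[0.03,0,0],0],[25,[0,0,0],0],[25,[0,0,0],0]]' 12
python3 - <<'E'
from h import *
p=read_state()["eef_pos"];print("tcp u",(p[:2]-W)@BY,"v",(p[:2]-W)@BX)
for c in("top","side"):
    im=camera(c)[:,:,::-1].copy();cv2.imwrite(f"pics/d_{c}.png",im)
    u,p=line(c,im,-10,40);print(c,arrow(c,im),[(float(a),int(b)) for a,b in zip(u[::6],p[::6])])
v=[cv2.resize(strip(c,cv2.imread(f"pics/d_{c}.png"),60,-160,-60,-60,60,3)[2],None,fx=1.1,fy=1.1) for c in("top","side")]
cv2.imwrite("pics/d.png",np.hstack(v))
E
```

```text
clock: 21.6
eef_pos: [469.2, -103.3, 59.7]
eef_rot: [3.141, -0.001, 1.358]
wrist_force: [3.3, 1.3, -3.1]
finger_gap: 28.4
finger_force: 12.0
tcp u 9.578060127049413 v -131.6223866565869h.py:29: RuntimeWarning: Mean of empty slice.
  m=g<np.median(g)-30;ys,xs=np.where(m);return u[xs].mean().round(2),v[ys].min(),(u[xs].max()-u[xs].min()),len(xs)/16
  ret = ret.dtype.type(ret / rcount)
Traceback (most recent call last):
  File "h.py", line 29, in arrow
    m=g<np.median(g)-30;ys,xs=np.where(m);return u[xs].mean().round(2),v[ys].min(),(u[xs].max()-u[xs].min()),len(xs)/16
                                                                       ~~~~~~~~~^^
ValueError: zero-size array to reduction operation minimum which has no identity
```

```bash
python3 -m jog '[[30,[0,0,0],0],[50,[0,0,0],0],[50,[0,0,0],0],[50,[0,0,0],0],[50,[0,0,-0.1],0],[50,[0,0,-0.3],0],[50,[0,0,-0.4],0],[50,[0,0,-0.4],0],[50,[-0.3,0,-0.3],0],[50,[-0.6,0,-0.1],0],[50,[-0.6,0,0],0],[50,[-0.6,0,0],0],[50,[-0.6,0,0],0],[50,[-0.6,0,0],0],[50,[-0.6,0,0],0],[50,[-0.3,0,0],0],[50,[0,0,0],0],[50,[0,0,0],0]]' 5
cat > m.py <<'E'
from h import *
import sys
n=sys.argv[1];v=[]
for c in("top","side"):
    im=camera(c)[:,:,::-1].copy();cv2.imwrite(f"pics/{n}_{c}.png",im)
    u,p=line(c,im,-15,40)
    try: print(c,arrow(c,im))
    except Exception as e: print(c,"no arrow")
    print([(float(a),int(b)) for a,b in zip(u[::4],p[::4])])
    v.append(cv2.resize(strip(c,im,79,-160,-60,-60,60,3)[2],None,fx=1.1,fy=1.1))
cv2.imwrite(f"pics/{n}.png",np.hstack(v));s=read_state();print(s["clock"],s["eef_pos"])
E
python3 m.py d
```

```text
clock: 23.45
eef_pos: [424.8, -308.0, 139.7]
eef_rot: [-3.141, -0.0, 1.358]
wrist_force: [1.4, 0.2, -0.5]
finger_gap: 50.4
finger_force: 0.0
top (np.float64(17.02), np.float64(-108.0), np.float64(15.25), 307.5)
[(-15.0, 100), (-14.0, 98), (-13.0, 95), (-12.0, 97), (-11.0, 99), (-10.0, 95), (-9.0, 93), (-8.0, 95), (-7.0, 96), (-6.0, 97), (-5.0, 95), (-4.0, 93), (-3.0, 95), (-2.0, 94), (-1.0, 93), (0.0, 80), (1.0, 59), (2.0, 43), (3.0, 39), (4.0, 39), (5.0, 38), (6.0, 40), (7.0, 46), (8.0, 64), (9.0, 92), (10.0, 117), (11.0, 120), (12.0, 96), (13.0, 60), (14.0, 43), (15.0, 39), (16.0, 39), (17.0, 40), (18.0, 40), (19.0, 39), (20.0, 40), (21.0, 39), (22.0, 45), (23.0, 60), (24.0, 81), (25.0, 96), (26.0, 96), (27.0, 95), (28.0, 94), (29.0, 92), (30.0, 92), (31.0, 97), (32.0, 99), (33.0, 99), (34.0, 98), (35.0, 97), (36.0, 96), (37.0, 94), (38.0, 92), (39.0, 92)]
side (np.float64(6.7), np.float64(-108.0), np.float64(56.75), 597.0625)
[(-15.0, 124), (-14.0, 124), (-13.0, 125), (-12.0, 125), (-11.0, 124), (-10.0, 124), (-9.0, 124), (-8.0, 125), (-7.0, 125), (-6.0, 123), (-5.0, 121), (-4.0, 119), (-3.0, 115), (-2.0, 110), (-1.0, 104), (0.0, 98), (1.0, 91), (2.0, 85), (3.0, 81), (4.0, 80), (5.0, 82), (6.0, 83), (7.0, 86), (8.0, 89), (9.0, 89), (10.0, 87), (11.0, 80), (12.0, 73), (13.0, 63), (14.0, 51), (15.0, 40), (16.0, 31), (17.0, 23), (18.0, 19), (19.0, 16), (20.0, 15), (21.0, 14), (22.0, 15), (23.0, 15), (24.0, 15), (25.0, 15), (26.0, 15), (27.0, 14), (28.0, 14), (29.0, 14), (30.0, 13), (31.0, 14), (32.0, 15), (33.0, 15), (34.0, 14), (35.0, 14), (36.0, 14), (37.0, 14), (38.0, 14), (39.0, 14)]
23.55 [ 425.03146559 -307.67416313  139.78348136][ WARN:0@0.761] global loadsave.cpp:1063 imwrite_ Unsupported depth image for selected encoder is fallbacked to CV_8U.
```

View pics/d.png

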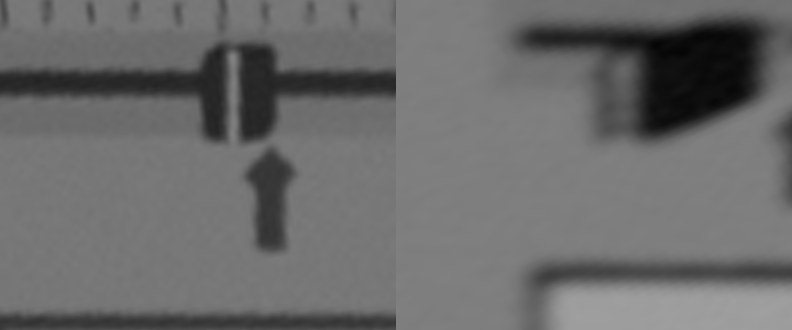

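The grip is released and the grip stands still. In the top view its line is at u=10.5 (pixel column 232) and the arrow tip at 16.8 to 17.0 (column 270), so 6.3 mm remain. The side view agrees once the arrow's thickness is allowed for. I'll regrip and finish the slide.

```bash
python3 -m jog '[[50,[0.3,0,0],0],[50,[0.6,0,0],0],[50,[0.6,0,0],0],[50,[0.6,0,0],0],[50,[0.6,0,0],0],[50,[0.6,0,0],0],[50,[0.6,0,0],0],[50,[0.3,0,0],0],[50,[0,0,0.2],0],[50,[0,0,0.3],0],[50,[0,0,0.4],0],[50,[0,0,0.4],0],[50,[0,0,0.2],0],[50,[0,0,0.1],0],[50,[0,0,0],0],[36,[0,0,0],0],[32,[0,0,0],0],[30,[0,0,0],0],[28,[0,0,0],0],[25,[0,0,0],0]]' 5
python3 -m jog '[[25,[0,0,0],0],[25,[0,0,0],0]]' 12
```

```text
clock: 25.55
eef_pos: [469.2, -103.5, 59.9]
eef_rot: [3.141, 0.0, 1.358]
wrist_force: [0.1, 0.6, 2.5]
finger_gap: 27.8
finger_force: 5.0
clock: 25.75
eef_pos: [469.2, -103.5, 59.9]
eef_rot: [3.141, 0.0, 1.358]
wrist_force: [0.0, -0.2, 5.0]
finger_gap: 27.7
finger_force: 12.0
```

```bash
python3 -m jog '[[25,[0.02,0,0],0],[25,[0.03,0,0],0],[25,[0.03,0,0],0],[25,[0.03,0,0],0],[25,[0.016,0,0],0],[25,[0,0,0],0],[25,[0,0,0],0],[25,[0,0,0],0]]'
python3 -m jog '[[30,[0,0,0],0],[50,[0,0,0],0],[50,[0,0,0],0],[50,[0,0,0],0],[50,[0,0,-0.1],0],[50,[0,0,-0.3],0],[50,[0,0,-0.4],0],[50,[0,0,-0.4],0],[50,[-0.3,0,-0.3],0],[50,[-0.6,0,-0.1],0],[50,[-0.6,0,0],0],[50,[-0.6,0,0],0],[50,[-0.6,0,0],0],[50,[-0.6,0,0],0],[50,[-0.6,0,0],0],[50,[-0.3,0,0],0],[50,[0,0,0],0],[50,[0,0,0],0]]' 5
python3 m.py e 2>&1 | cut -c1-900
python3 - <<'E'
import cv2,numpy as np
cv2.imwrite("pics/ev.png",cv2.resize(cv2.imread("pics/e_top.png")[90:310,110:510],None,fx=2,fy=2,interpolation=cv2.INTER_CUBIC))
E
```

```text
clock: 26.55
eef_pos: [470.5, -97.4, 60.0]
eef_rot: [3.141, 0.0, 1.358]
wrist_force: [-1.3, 0.0, 5.5]
finger_gap: 27.9
finger_force: 12.0
clock: 28.35
eef_pos: [426.1, -301.9, 139.7]
eef_rot: [-3.141, -0.0, 1.358]
wrist_force: [-0.8, -0.2, -0.7]
finger_gap: 49.7
finger_force: 0.0
[ WARN:0@0.948] global loadsave.cpp:1063 imwrite_ Unsupported depth image for selected encoder is fallbacked to CV_8U.
top (np.float64(17.03), np.float64(-108.0), np.float64(15.25), 308.4375)
[(-15.0, 99), (-14.0, 98), (-13.0, 95), (-12.0, 95), (-11.0, 97), (-10.0, 96), (-9.0, 95), (-8.0, 95), (-7.0, 95), (-6.0, 98), (-5.0, 97), (-4.0, 93), (-3.0, 95), (-2.0, 95), (-1.0, 93), (0.0, 92), (1.0, 93), (2.0, 95), (3.0, 99), (4.0, 102), (5.0, 98), (6.0, 91), (7.0, 73), (8.0, 51), (9.0, 38), (10.0, 38), (11.0, 39), (12.0, 39), (13.0, 46), (14.0, 60), (15.0, 86), (16.0, 114), (17.0, 122), (18.0, 101), (19.0, 69), (20.0, 46), (21.0, 39), (22.0, 38), (23.0, 39), (24.0, 40), (25.0, 39), (26.0, 38), (27.0, 40), (28.0, 46), (29.0, 62), (30.0, 79), (31.0, 90), (32.0, 98), (33.0, 100), (34.0, 101), (35.0, 98), (36.0, 97), (37.0, 95), (38.0, 92), (39.0, 91)]
side (np.float64(4.69), np.float64(-108.0), np.float64(57.0), 667.75)
[(-15.0, 123), (-14.0, 123), (-13.0, 124), (-12.0, 124), (-11.0, 124), (-10.0, 124), (-9.0, 125), (-8.0, 125), (-7.0, 125), (-6.0, 125), (-5.0, 125), (-4.0, 126), (-3.0, 126), (-2.0, 125), (-1.0, 124), (0.0, 123), (1.0, 122), (2.0, 120), (3.0, 116), (4.0, 112), (5.0, 105), (6.0, 98), (7.0, 91), (8.0, 84), (9.0, 79), (10.0, 79), (11.0, 81), (12.0, 85), (13.0, 89), (14.0, 92), (15.0, 93), (16.0, 91), (17.0, 85), (18.0, 77), (19.0, 67), (20.0, 56), (21.0, 45), (22.0, 35), (23.0, 27), (24.0, 21), (25.0, 17), (26.0, 16), (27.0, 15), (28.0, 14), (29.0, 14), (30.0, 14), (31.0, 15), (32.0, 15), (33.0, 15), (34.0, 15), (35.0, 15), (36.0, 14), (37.0, 14), (38.0, 13), (39.0, 14)]
28.45 [ 426.35560885 -301.54035735  139.76402541]
```

View pics/ev.png

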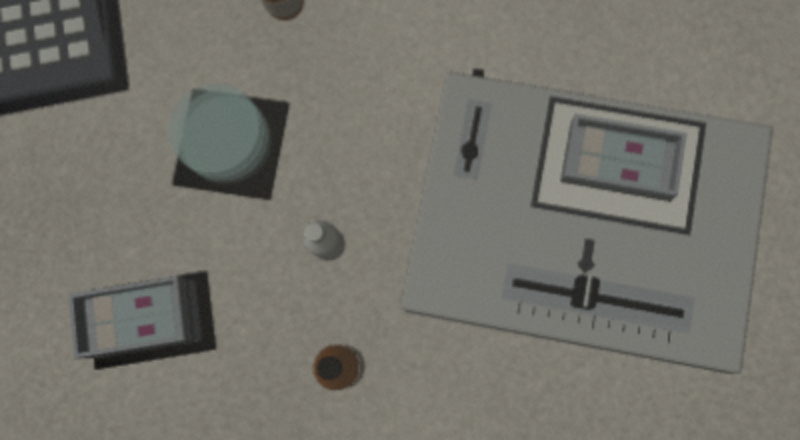

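The final picture shows the tray centred in the window at (622,158), and the white line (587,291) in line with the arrow tip (586,270). The stack, bottles, dishes and colour knob haven't moved. Handing in.

```bash
python3 -c "
from cell import *
print(sign_off())"
```

```text
the job is handed in; nothing more can be done
None
```

The job is handed in: the top tray sits within about 2 mm of the middle of the bright window and parallel to its long side, and the dimmer line is within about 0.2 mm of the arrow tip by camera measurement. The other trays, bottles, dishes and colour slider look unmoved in the final picture, and it took about 28 s of the 58 s allowed.

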